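# Start the gel run

### The job

Start the gel run on the electrophoresis unit: first press the raised front edge of the tank's lid down until its plugs are fully home, then push the raised half of the mains rocker (the half with the moulded line) fully down to switch the console on, and only then press the large round start key all the way in and let it come back. Nothing needs grasping: never lift the lid, leave the other three keys alone and do not disturb anything else on the bench.

Things in the scene. Friction and masses are not known exactly. Their poses are not given: they have to be found in the camera images.
- unit: one-piece gel electrophoresis unit, fixed to the bench, 230 x 345 mm, x deep and y wide; origin under its centre on the bench, its front faces -x, +y to its left. Left: clear tank with a grey-framed smoked lid (top 92 mm high when shut). Right: light grey wedge console whose dark panel slopes up by 15 degrees from 59 mm high at the front to 115 mm at the back
- lid (a joint): lid's opening angle about the hinge along its back edge, rad; 0 = fully home, starts 0.06 to 0.12 with the front edge 13 to 26 mm up; the friction of its two contact plugs, which carry the current to the tank, holds it wherever it is left; about 4 N at the press pad moves it down, and it stops hard at 0
- lid_press (a point): point on top of the lid's front bar (172 mm wide, 30 mm deep), the middle of a ribbed pad half-way between two black plug bosses (21 mm across, 14 mm high, 62 mm to either side). 196 mm in front of the hinge. z is square to the lid (up), x towards the hinge, y to the left. Push down here
- rocker (a joint): mains rocker at the back right of the panel, rad; 0 = off, 0.4 = on (its stop); stays where it is left; 2.5 N at its line end moves it. Black, 32 mm long up the slope, 23 mm wide, a shallow V on a middle pivot: the far half, with a short moulded line, stands up while off (7 mm at its tip); the near half has a moulded ring and rises as the other goes down, so keep the fingers off it
- rocker_line_end (a point): point on the rocker's line-marked (far) half, 12 mm up the slope from its pivot. Pushed in square to the panel, about 5 mm at this point, the line half ends parallel to the panel and 5 mm above it; the frame round it is 2 mm high. The point turns with the rocker: at joint 0 its z is square to the panel and its x points up the slope
- start_key (a joint): travel of the start key, m; 0 = out, 0.004 = fully in; it springs back when let go; 1.6 N starts it and 4.8 N takes it fully in
- start_key_top (a point): centre of the top of the start key: the large round key (22 mm across, inside a thin pale ring) at the front right of the panel, 7 mm proud of it. z is square to the panel, outwards, x points up the slope; the key moves along -z
- mode_key (a joint): travel of the mode key, m (0 out, 0.004 in): bar-shaped key 12 x 28 mm, 58 mm up the slope from the start key. Not to be pressed
- up_key (a joint): travel of the up key, m: small triangular key pointing up the slope, 82 mm left of the mode key. Not to be pressed
- down_key (a joint): travel of the down key, m: small triangular key pointing down the slope, 82 mm left of the start key. Not to be pressed
- flask: conical glass flask, 84 mm wide, 126 mm high, standing left of the tank; origin under its centre. Bystander
- tip_box: grey pipette tip box with white top, 118 x 80 x 60 mm, right of the console; origin under its centre. Bystander
- comb: white gel comb lying flat in front of the console, 30 x 100 x 10 mm; origin under it. Bystander
- gel_tray: clear gel casting tray, 78 x 104 x 18 mm, in front of the tank; origin under its centre. Bystander
- bottle: translucent white screw-cap bottle, 66 mm wide, 140 mm high, standing left of the tank; origin under its centre. Bystander
- jar: amber glass jar with a black cap, 54 mm wide, 75 mm high, right of the console; origin under its centre. Bystander

How it is judged:
On the way, in this order (a step that is already met when the one before it is completed fails the run):
1. the lid is pressed fully home (value of joint lid below 0.012 rad), for 0.05 s.
2. the mains rocker is pushed on, its line end fully down (value of joint rocker above 0.33 rad), for 0.05 s.
3. the start key is pressed in, with the lid home and the rocker on (value of joint start_key above 0.0025 m and value of joint lid below 0.012 rad and value of joint rocker above 0.33 rad), for 0.05 s.
At the end, for the whole second after the job is handed in: Lid home (within 0.012 rad of shut, about 2 mm at its front edge), rocker on (beyond 0.33 of 0.4 rad), start key and the other keys out again (within 1 mm), and the six bystanders within 25 mm of where they stood (value of joint lid below 0.012 rad and value of joint rocker above 0.33 rad and value of joint each of start_key, mode_key, up_key, down_key below 0.001 m and distance of each of flask, bottle, tip_box, jar, comb, gel_tray from where it was at the start of the episode below 0.025 m); the robot touches nothing.
It fails at once if the lid is lifted instead of pressed down (value of joint lid above 0.15 rad).
It fails at once if the console is switched on before the lid is home (value of joint rocker above 0.25 rad and value of joint lid above 0.02 rad).
It fails at once if the start key is pressed before the lid is home and the rocker on (value of joint start_key above 0.002 m and (value of joint lid above 0.02 rad or value of joint rocker below 0.3 rad)).
It fails at once if another key is pressed (value of joint any of mode_key, up_key, down_key above 0.002 m).
It fails at once if a bystander is moved, lifted or knocked over (distance of any of flask, bottle, tip_box, jar, comb, gel_tray from where it was at the start of the episode above 0.025 m or angle between any of flask, bottle, jar's own z axis and vertical above 0.4 rad).
It also fails if it takes over 45 s, if anything falls off the work surface, if the arm or the gripper's body presses on something with over 40 N, if the wrist force passes 120 N, or if a joint passes its speed limit or range.

### The arm

A 6-joint arm with a two-finger parallel gripper is mounted at the origin on the work surface. World frame = base frame: x ahead of the robot, y to its left, z up, the work surface at z = 0. Lengths are in m, angles in rad, forces in N, time in s.
With the tool pointing down it reaches from about 0.325 to 0.85 m from the base axis. Payload 4.4 kg.
Tool frame: the origin (TCP) lies at the very end of the fingers, on their centre line; the grasp point (between the pads) lies 19 mm behind it; z points along the fingers, y is the direction in which the jaws open and shut (so a half turn about z gives the same grasp; the last joint's range is limited). The gripper opens to 94 mm and grips with 3 to 60 N. Pads are 16 mm wide; open, the fingers measure 119 mm over their backs; the gripper's body (75 mm by 177 mm) begins 78 mm behind the grasp point.
Start: joints at [-1.399, 0.207, 1.542, -0, 1.393, -0.15], TCP at [0.182, -0.545, 0.205] pointing down, gripper open.
Joint ranges: [-2.73, 2.73], [-0.86, 2.22], [0.23, 2.46], [-1.11, 4.25], [0.08, 2.63], [-2.82, 2.82]. Speed limits (rad/s): [2.79, 2.79, 3.14, 3.14, 3.14, 3.14].

### API

Orientations are given as a 3x3 rotation matrix whose columns are the frame's x, y, z axes.
In Python, from station import env, vision, ticket, spot_in, mark_of gives the robot as it stands.
- The arm moves only by the tool arm_command, never from a script. Its argument "plan" is text: rows parted by semicolons, each of 6 numbers parted by spaces: the shift along the tool's x, y, z in units of 25 mm (1.0 is 25 mm), then the turn, a rotation vector about the tool's x, y, z in units of 5 degrees (1.0 is 5 degrees). A call has 1 to 20 rows; each row is the pose to reach, as a shift and turn from the pose commanded when the call began, along the tool's axes at that moment; what a row does not reach only later rows make up. A row lasts 1/8 s, in which the tool goes at most 62.5 mm and 10.7 degrees, less where a joint would pass 70% of its speed; a pose out of reach is approached as far as the arm can. A call with a gripper value outside its range is refused whole. "fingers" is the closure, from -1 (fully open) to 1 (shut), so that 0 is half open, set as the call begins (left out, the last holds). The fingers move at their own pace and stop on an object; "grip_force" is the grip in N (left out, the last holds). Time passes only in rows, so rows that repeat a pose let the fingers close. It gives the time, the measured TCP pose, the force and the opening at its end, in the units of the state.
- env.get_obs(): the state, without advancing time (a new reading comes with each control period).
- vision.camera(name): name is "scene" or "top" or "wrist"; returns the picture (480x640x3 uint8, red, green, blue); there is no depth.
- vision.camera_info(name): a dict with "fx", "fy", "cx", "cy" (pixels), "R" (3x3) and "t" (3): a world point X has camera coordinates R X + t. Camera axes: x right, y down, z forward; pixel columns grow to the right and rows downward; lengths in m; the calibration is good to about 2 mm. A picture is of the moment at which its call begins: read the wrist's pose just before it. camera_info takes no time and is no camera call; for the wrist camera it gives the pose at the moment of the call.
- ticket.close_job(): hands the job in, once; it reports no verdict.
Trained networks look in the newest picture that a camera, given by its name, has taken for a name from the list of things; names that differ only in an ending like _2 or _b are one class to them, and where a whole thing is asked for, a point or a joint stands for the part that bears it (a point fixed in the world has none). Each returns a list of dicts, best first, with "conf" (0 to 1); they miss things now and then, are a little off and sometimes report something else, mostly with a low value. They report only what shows in the picture. A call takes as long as a camera call.
- spot_in(camera, target): "box" ([left, top, right, bottom] in pixels, round what is visible of it).
- mark_of(camera, target): "position" ([column, row] in pixels: a listed point, or the origin of a listed thing).
The state is a dict: "t": time; "joint_positions": joint angles; "qd": joint speeds; "joint_efforts": joint torques, N m; "tool_pos": TCP position; "tool_rot": TCP orientation; "force": force on the tool from outside, world axes, zero at the start; "torque": the same for the moment, N m; "grip_width": finger opening in m.
Only numpy, scipy, OpenCV 4.12 (cv2) and the standard library are available. Lean on these libraries where they do the work, as an engineer would, in place of code of your own. Each camera call takes 0.05 s, during which the arm holds its last target.

## Working session

There is one attempt and no reset: what is moved stays moved. The work goes in short steps, Python scripts to look and compute and a tool call to move; the robot and the scene stay as the last step left them, time stands still between calls to the robot, and variables do not carry over. Pictures are saved under pics/ and viewed, and the job is handed in when it is done.

Besides the shell and the picture viewer there is one more tool, called after "Emit:" as a command line: name --argument value ..., lists and objects as JSON in quotes. arm_command: Moves the arm, as the interface text tells. Its arguments: {"type":"object","properties":{"plan":{"type":"string"},"fingers":{"type":"number"},"grip_force":{"type":"number"}},"required":["plan"]}

```bash
mkdir -p pics; ls
cat > h.py <<'E'
import numpy as np, cv2
from station import env, vision, ticket, spot_in, mark_of
def save(n,f):
    im=vision.camera(n); cv2.imwrite('pics/'+f,im[:,:,::-1]); return im
E
python3 - <<'E'
from h import *
np.set_printoptions(precision=4,suppress=True)
o=env.get_obs(); print(o)
for c in ['scene','top','wrist']:
    i=vision.camera_info(c); print(c,i)
    save(c,c+'0.png')
    for t in ['lid_press','rocker_line_end','start_key_top','unit','comb','gel_tray','mode_key','up_key','down_key']:
        r=mark_of(c,t); print(t,[(np.round(a['position'],1),round(a['conf'],2)) for a in r[:2]])
print(env.get_obs()['t'])
E
```

```text
pics
{'t': 0.0, 'joint_positions': array([-1.3985,  0.2074,  1.5429, -0.    ,  1.3935, -0.1505]), 'qd': array([-0.0015,  0.0001,  0.0003,  0.0001, -0.0009, -0.0008]), 'joint_efforts': array([  0.001 , -37.0877, -28.1418,   0.07  ,   0.036 ,  -0.0002]), 'tool_pos': array([ 0.1823, -0.5445,  0.2043]), 'tool_rot': array([[ 0.9483,  0.3172, -0.0004],
       [ 0.3172, -0.9483,  0.0022],
       [ 0.0003, -0.0022, -1.    ]]), 'force': array([ 0.5722, -0.1283, -0.3341]), 'torque': array([-0.0465, -0.0062,  0.0283]), 'grip_width': 0.09403597506060733}
scene {'fx': 481.66461618539506, 'fy': 481.66461618539506, 'cx': 320.62452863961994, 'cy': 246.07522886192695, 'R': array([[-0.0668,  0.9976,  0.0205],
       [ 0.7032,  0.0616, -0.7084],
       [-0.7079, -0.0329, -0.7056]]), 't': array([-0.01  , -0.319 ,  1.3784])}
lid_press [(array([332.9, 223.8]), 0.87)]
rocker_line_end [(array([204.2, 262. ]), 0.62)]
start_key_top [(array([227.1, 231.6]), 0.37)]
unit []
comb [(array([268.3, 228.6]), 0.55)]
gel_tray []Traceback (most recent call last):
  File "<stdin>", line 8, in <module>
ValueError: it knows: bottle, comb, flask, gel_tray, jar, lid_press, rocker_line_end, start_key_top, tip_box, unit
```

Run:
```python
from h import *
np.set_printoptions(precision=4,suppress=True)
for c in ['top','wrist']:
    i=vision.camera_info(c); print(c,i)
    save(c,c+'0.png')
    for t in ['lid_press','rocker_line_end','start_key_top','unit']:
        r=mark_of(c,t); print(t,[(np.round(a['position'],1),round(a['conf'],2)) for a in r[:2]])
print(env.get_obs()['t'])
```

```text
top {'fx': 531.8437337965044, 'fy': 531.8437337965044, 'cx': 318.83454556973817, 'cy': 239.43025478879596, 'R': array([[ 0.0048, -1.    ,  0.    ],
       [-0.9942, -0.0047, -0.1075],
       [ 0.1075,  0.0005, -0.9942]]), 't': array([0.0187, 0.5749, 1.2298])}
lid_press [(array([297. , 277.6]), 0.94)]
rocker_line_end [(array([399. , 210.1]), 0.53)]
start_key_top [(array([304.9, 318.5]), 0.64)]
unit [(array([335.5, 241.3]), 0.77)]
wrist {'fx': 341.94394689673385, 'fy': 341.94394689673385, 'cx': 327.5015764293973, 'cy': 240.33174498881831, 'R': array([[ 0.3175, -0.9483,  0.0002],
       [-0.9098, -0.3045,  0.282 ],
       [-0.2674, -0.0897, -0.9594]]), 't': array([-0.5761, -0.0306,  0.393 ])}
lid_press []
rocker_line_end []
start_key_top []
unit []
0.85
```

View pics/scene0.png

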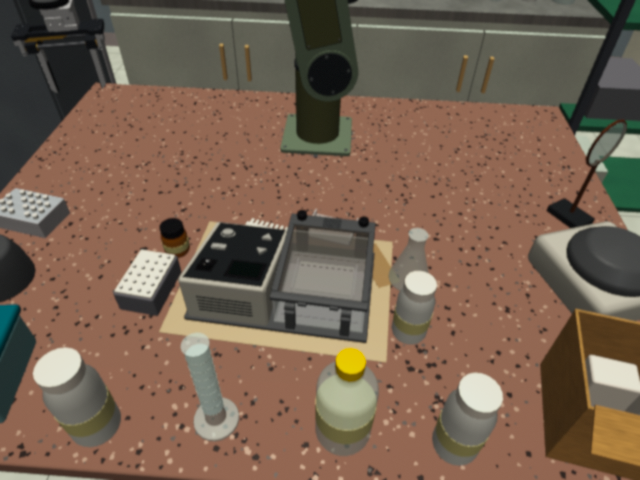

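View pics/top0.png

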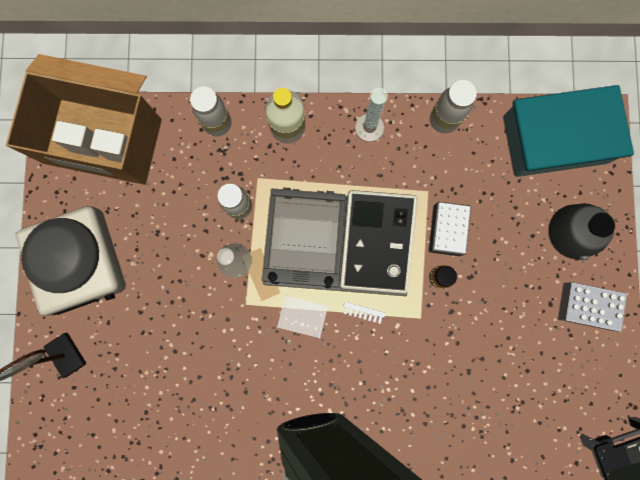

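View pics/wrist0.png

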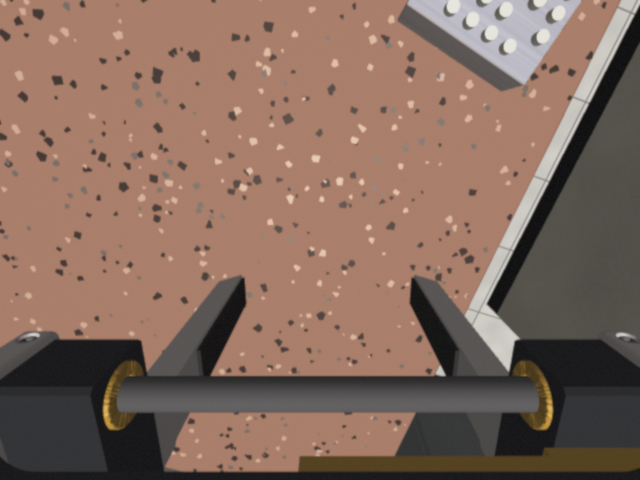

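```bash
cat >> h.py <<'E'
def ray(i,p):
    R=np.array(i['R']);t=np.array(i['t'])
    c=-R.T@t; d=R.T@np.array([(p[0]-i['cx'])/i['fx'],(p[1]-i['cy'])/i['fy'],1]); return c,d/np.linalg.norm(d)
def tri(obs):
    A=np.zeros((3,3));b=np.zeros(3)
    for i,p in obs:
        c,d=ray(i,p);M=np.eye(3)-np.outer(d,d);A+=M;b+=M@c
    X=np.linalg.solve(A,b); return X,[proj(i,X)-np.array(p) for i,p in obs]
def proj(i,X):
    q=np.array(i['R'])@X+np.array(i['t']); return np.array([i['fx']*q[0]/q[2]+i['cx'],i['fy']*q[1]/q[2]+i['cy']])
def onz(i,p,z):
    c,d=ray(i,p); return c+d*(z-c[2])/d[2]
E
python3 - <<'E'
from h import *
np.set_printoptions(precision=4,suppress=True)
s=vision.camera_info('scene');t=vision.camera_info('top')
for n,a,b in [('lid',(332.9,223.8),(298,277.6)),('rock',(204.2,262),(401,211)),('start',(227.1,231.6),(394,270))]:
    print(n,tri([(s,a),(t,b)]))
im=cv2.imread('pics/top0.png')[170:330,220:480]; cv2.imwrite('pics/topz.png',cv2.resize(im,None,fx=3,fy=3,interpolation=2))
im=cv2.imread('pics/scene0.png')[190:350,160:420]; cv2.imwrite('pics/scz.png',cv2.resize(im,None,fx=3,fy=3,interpolation=2))
E
```

```text
lid (array([0.482 , 0.0662, 0.097 ]), [array([0.6081, 0.0001]), array([ 0.5474, -0.0229])])
rock (array([ 0.629 , -0.1587,  0.1205]), [array([-0.8952, -0.0388]), array([-0.6901,  0.1502])])
start (array([ 0.5008, -0.1488,  0.0753]), [array([-0.459 , -0.0223]), array([-0.3993,  0.0696])])
```

View pics/topz.png

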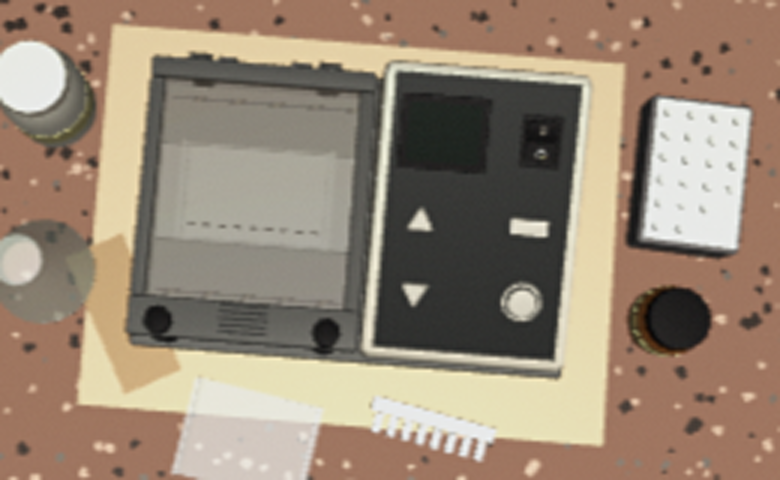

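View pics/scz.png

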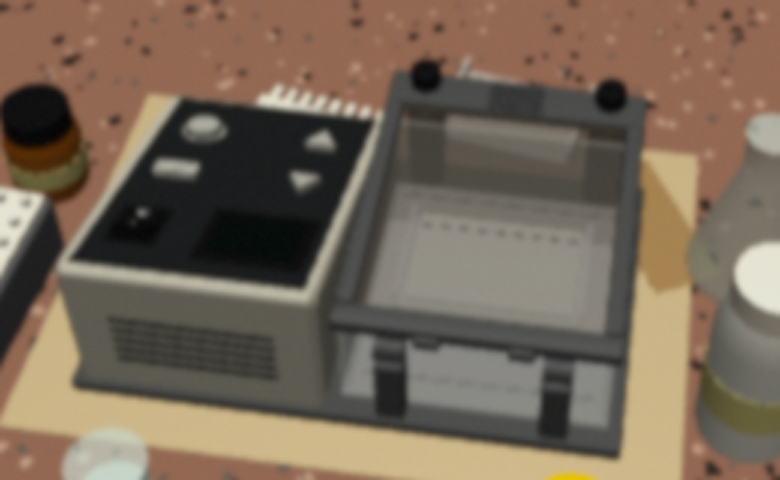

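Emit:
arm_command --plan "8 -8 -1.4 0 0 2;16.6 -15.8 -1.4 0 0 4.6;16.6 -15.8 -1.4 0 0 4.6;16.6 -15.8 -1.4 0 0 4.6;16.6 -15.8 -1.4 0 0 4.6;16.6 -15.8 -1.4 0 0 4.6;16.6 -15.8 -1.4 0 0 4.6;16.6 -15.8 -1.4 0 0 4.6;16.6 -15.8 -1.4 0 0 4.6;16.6 -15.8 -1.4 0 0 4.6;16.6 -15.8 -1.4 0 0 4.6;16.6 -15.8 -1.4 0 0 4.6;16.6 -15.8 -1.4 0 0 4.6;16.6 -15.8 -1.4 0 0 4.6" --fingers 1 --grip_force 20

```text
t: 2.6
tool_pos: [0.4504, -0.0401, 0.2404]
tool_rot: [[0.997, -0.081, -0.0], [-0.081, -0.997, -0.0], [-0.0, 0.0, -1.0]]
force: [1.1, 0.5, 0.0]
grip_width: 0.0006
```

Run:
```python
from h import *
np.set_printoptions(precision=4,suppress=True)
w=vision.camera_info('wrist'); o=env.get_obs(); print(o['t'],o['tool_pos'],o['tool_rot'],o['joint_positions'],o['grip_width'])
save('wrist','w1.png')
import pickle; pickle.dump(w,open('w1.pkl','wb'))
for t in ['lid_press','rocker_line_end','start_key_top']:
    r=mark_of('wrist',t); print(t,[(np.round(a['position'],1),round(a['conf'],2)) for a in r[:2]])
s=vision.camera_info('scene');tt=vision.camera_info('top')
for n,X in dict(lid=[.482,.0662,.097],rock=[.629,-.1587,.1205],st=[.5008,-.1488,.0753]).items(): print(n,proj(w,np.array(X)))
```

```text
2.6 [ 0.4504 -0.0401  0.2404] [[ 0.9967 -0.0807 -0.0001]
 [-0.0807 -0.9967 -0.0001]
 [-0.0001  0.0001 -1.    ]] [-0.2805 -0.0897  1.7812 -0.0001  1.4501  1.3711] 0.0005869974665336944
lid_press [(array([216.7, 203. ]), 0.69), (array([364. , 241.3]), 0.17)]
rocker_line_end []
start_key_top [(array([432.7, 168.6]), 0.77), (array([255.2, 258.2]), 0.72)]
lid [212.707  204.1787]
rock [463.2209  -5.8052]
st [431.6704 164.1218]
```

View pics/w1.png

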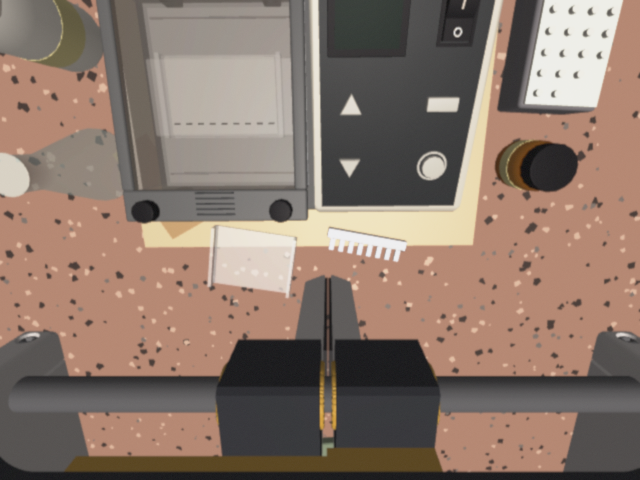

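Run:
```python
from h import *
import pickle
np.set_printoptions(precision=4,suppress=True)
s=vision.camera_info('scene');t=vision.camera_info('top');w=pickle.load(open('w1.pkl','rb'))
for n,a,b,c in [('lid',(332.3,223.5),(300.5,277.),(215.5,203.7)),('start',(228,232),(393.8,270.3),(432.3,167)),('rock',(204,264),(401,212),(463,6))]:
    print(n,tri([(s,a),(t,b),(w,c)])); print(tri([(t,b),(w,c)])[0])
    
R=np.array(w['R']);c=-R.T@np.array(w['t']);print(c)
S=tri([(s,(228,232)),(t,(393.8,270.3)),(w,(432.3,167))])[0]
u=np.array([.9967,-.0807,0]);y=np.array([.0807,.9967,0]);z=np.array([0,0,1.])
C,Sn=np.cos(np.radians(15)),np.sin(np.radians(15));up=C*u+Sn*z;n=C*z-Sn*u
for nm,P in dict(down=S+.082*y,mode=S+.058*up,up=S+.058*up+.082*y).items(): print(nm,proj(w,P),proj(t,P))
```

```text
lid (array([0.4829, 0.0628, 0.0985]), [array([-0.4666, -0.0649]), array([-0.4578,  0.1506]), array([ 0.0362, -0.4177])])
[0.4831 0.0617 0.1022]
start (array([ 0.4991, -0.1487,  0.0733]), [array([-1.0099, -0.2912]), array([-0.3685,  0.5663]), array([-1.3075, -1.2455])])
[ 0.4993 -0.1476  0.0836]
rock (array([ 0.626 , -0.1611,  0.1118]), [array([-0.8655,  0.0093]), array([-0.2089,  1.1117]), array([-1.1152, -3.0571])])
[ 0.628  -0.1639  0.1037]
[ 0.5321 -0.0479  0.4207]
down [348.5995 165.7366] [357.5135 267.7881]
mode [441.0955 103.8896] [396.1045 245.8231]
up [350.6785 103.8608] [359.9183 242.7377]
```

Emit:
arm_command --plan "1.05 -4.2 0 0 0 0;1.05 -4.2 0 0 0 0;1.05 -4.2 2 0 0 0;1.05 -4.2 4 0 0 0;1.05 -4.2 4.6 0 0 0;1.05 -4.2 4.6 0 0 0"

```text
t: 3.55
tool_pos: [0.4847, 0.0634, 0.1251]
tool_rot: [[0.997, -0.079, -0.002], [-0.079, -0.997, 0.0], [-0.002, 0.0, -1.0]]
force: [-0.0, 0.2, -0.0]
grip_width: 0.0004
```

Run:
```python
from h import *
np.set_printoptions(precision=4,suppress=True)
w=vision.camera_info('wrist'); o=env.get_obs(); print(o['t'],o['tool_pos'])
save('wrist','w2.png')
```

```text
3.55 [0.4847 0.0634 0.1251]
```

View pics/w2.png

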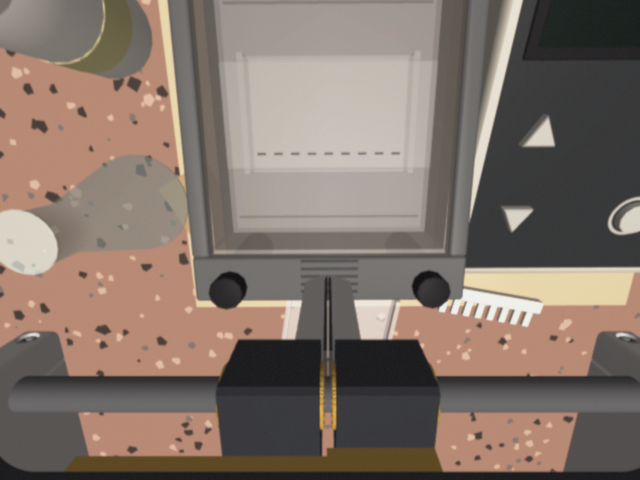

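Emit:
arm_command --plan "0 0 0.3 0 0 0;0 0 0.5 0 0 0;0 0 0.7 0 0 0;0 0 0.9 0 0 0;0 0 1 0 0 0;0 0 1.1 0 0 0;0 0 1.2 0 0 0;0 0 1.3 0 0 0;0 0 1.3 0 0 0"

```text
t: 4.72
tool_pos: [0.4853, 0.0636, 0.0926]
tool_rot: [[0.997, -0.079, 0.001], [-0.079, -0.997, 0.0], [0.001, -0.0, -1.0]]
force: [1.1, 0.4, 0.2]
grip_width: 0.0003
```

Emit:
arm_command --plan "0 0 0.04 0 0 0;0 0 0.08 0 0 0;0 0 0.12 0 0 0;0 0 0.12 0 0 0"

```text
t: 5.22
tool_pos: [0.4856, 0.0635, 0.0921]
tool_rot: [[0.997, -0.078, 0.001], [-0.078, -0.997, -0.0], [0.001, 0.0, -1.0]]
force: [-5.5, 0.8, 12.6]
grip_width: 0.0006
```

Run:
```python
from h import *
np.set_printoptions(precision=4,suppress=True)
o=env.get_obs(); print(o['t'],o['tool_pos'],o['force'])
save('wrist','w3.png')
im=save('scene','s3.png')[180:320,180:400]; cv2.imwrite('pics/s3z.png',cv2.resize(im[:,:,::-1],None,fx=3.5,fy=3.5,interpolation=2))
```

```text
5.225 [0.4856 0.0635 0.0921] [-5.4622  0.8263 12.5725]
```

View pics/w3.png

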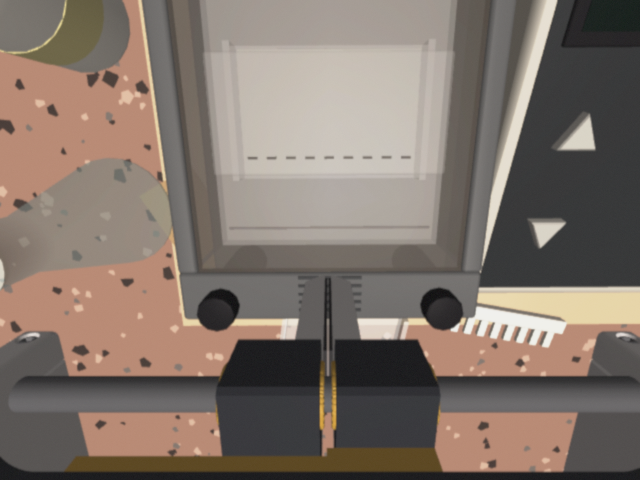

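View pics/s3z.png

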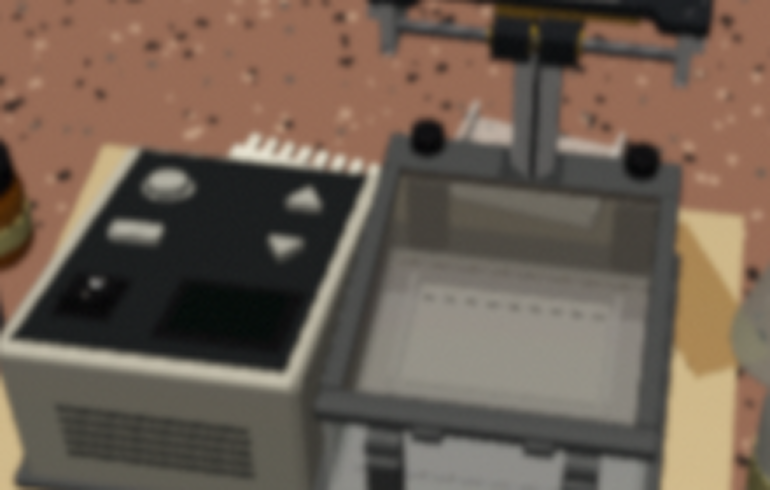

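Emit:
arm_command --plan "0 0 0.06 0 0 0;0 0 0.06 0 0 0"

```text
t: 5.58
tool_pos: [0.4857, 0.0636, 0.0919]
tool_rot: [[0.997, -0.078, 0.0], [-0.078, -0.997, -0.0], [0.0, 0.0, -1.0]]
force: [-9.2, -0.3, 22.5]
grip_width: 0.0006
```

Emit:
arm_command --plan "0 0 -1 0 0 0;0 0 -3 0 0 0;0 0 -4 0 0 0;0 2.5 -4 0 1 0;1 5 -4 0 2 0;3 7 -4 0 3 0;3.9 8.5 -4 0 3 0;3.9 8.5 -3.2 0 3 0;3.9 8.5 -3.04 0 3 0;3.9 8.5 -3.04 0 3 0"

```text
t: 6.82
tool_pos: [0.5652, -0.1553, 0.164]
tool_rot: [[0.963, -0.078, 0.257], [-0.075, -0.997, -0.02], [0.258, -0.0, -0.966]]
force: [-0.2, -0.1, 0.6]
grip_width: 0.0006
```

Run:
```python
from h import *
import pickle
np.set_printoptions(precision=4,suppress=True)
w=vision.camera_info('wrist');o=env.get_obs(); print(o['t'],o['tool_pos'],o['tool_rot'],o['force'])
save('wrist','w4.png');pickle.dump(w,open('w4.pkl','wb'))
for t in ['rocker_line_end','start_key_top']:
    r=mark_of('wrist',t); print(t,[(np.round(a['position'],1),round(a['conf'],2)) for a in r[:2]])
im=save('scene','s4.png')[180:320,180:400]; cv2.imwrite('pics/s4z.png',cv2.resize(im[:,:,::-1],None,fx=3.5,fy=3.5,interpolation=2))
```

```text
6.825 [ 0.5652 -0.1553  0.164 ] [[ 0.9632 -0.078   0.2572]
 [-0.0755 -0.997  -0.0197]
 [ 0.2579 -0.0005 -0.9662]] [-0.2445 -0.1263  0.5551]
rocker_line_end [(array([327.2, 193. ]), 0.88)]
start_key_top [(array([323.2, 353.3]), 0.53)]
```

View pics/w4.png

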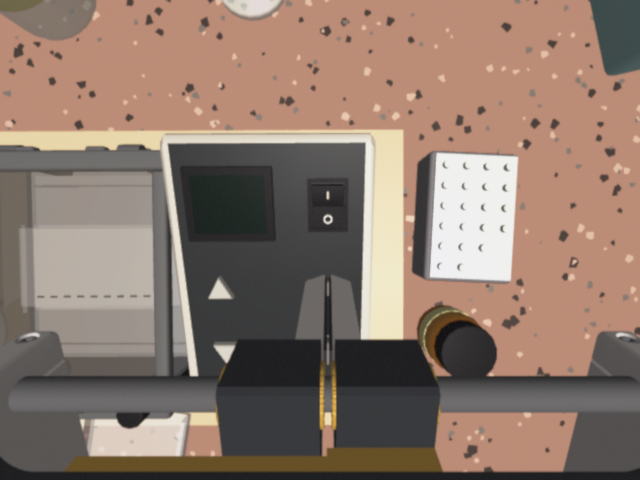

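View pics/s4z.png

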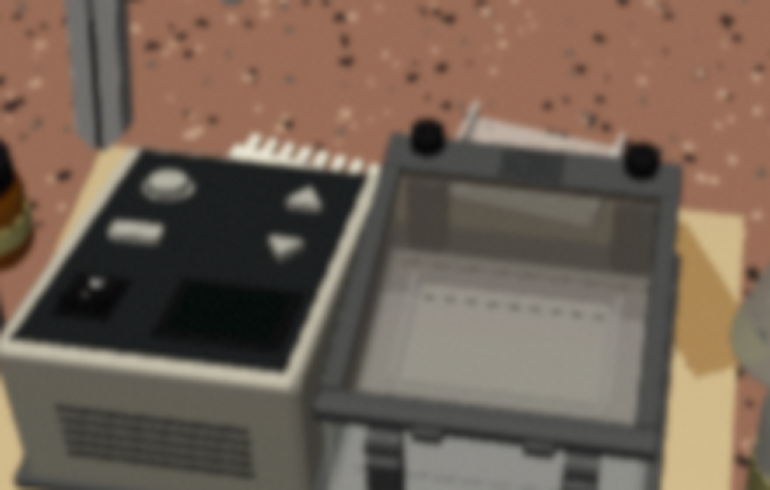

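Run:
```python
from h import *
import pickle
np.set_printoptions(precision=4,suppress=True)
t=vision.camera_info('top');w=pickle.load(open('w1.pkl','rb'));w4=pickle.load(open('w4.pkl','rb'))
z=lambda x,y:(220+x/3,170+y/3)
print('up',tri([(t,z(420,221)),(w,(350.5,105.5)),(w4,(220,290))]))
print('ring',tri([(t,z(542,154)),(w,(458,32)),(w4,(328,219))]))
print('line',tri([(t,z(544,131)),(w,(463.5,4)),(w4,(327.5,195))]))
o=env.get_obs();Rt=o['tool_rot'];T=o['tool_pos']
up,n=Rt[:,0],-Rt[:,2]
# panel plane: front (unit x -115?) check by up key
for zz in (.095,.1,.105,.11,.115):
    P=onz(w4,(327.5,193.5),zz); print(zz,P,Rt.T@(P-T)/.025)
print('tip proj',proj(w4,T))
```

```text
up (array([ 0.5593, -0.0713,  0.092 ]), [array([-0.0541, -0.1125]), array([0.3456, 0.6154]), array([-0.2347, -0.3438])])
ring (array([ 0.6076, -0.1606,  0.1069]), [array([-0.3059,  0.257 ]), array([ 0.3959, -0.5829]), array([ 0.5401, -0.3207])])
line (array([ 0.6242, -0.1614,  0.1149]), [array([-0.1779,  0.0158]), array([ 0.2536, -0.0128]), array([ 0.2901, -0.0967])])
0.095 [ 0.6274 -0.1614  0.095 ] [1.6463 0.0412 3.3628]
0.1 [ 0.6269 -0.1614  0.1   ] [1.6768 0.0414 3.1639]
0.105 [ 0.6263 -0.1613  0.105 ] [1.7073 0.0415 2.965 ]
0.11 [ 0.6258 -0.1613  0.11  ] [1.7378 0.0417 2.7661]
0.115 [ 0.6252 -0.1612  0.115 ] [1.7683 0.0418 2.5672]
tip proj [325.6152 288.2319]
```

Emit:
arm_command --plan "1.85 0.04 0 0 0 0;1.85 0.04 1.5 0 0 0;1.85 0.04 2.2 0 0 0;1.85 0.04 2.4 0 0 0;1.85 0.04 2.5 0 0 0;1.85 0.04 2.6 0 0 0;1.85 0.04 2.65 0 0 0;1.85 0.04 2.7 0 0 0;1.85 0.04 2.7 0 0 0"

```text
t: 8.15
tool_pos: [0.6281, -0.162, 0.1119]
tool_rot: [[0.963, -0.079, 0.26], [-0.076, -0.997, -0.021], [0.26, 0.0, -0.965]]
force: [0.4, 0.4, 1.2]
grip_width: 0.0006
```

Run:
```python
from h import *
np.set_printoptions(precision=4,suppress=True)
o=env.get_obs(); print(o['t'],o['tool_pos'],o['tool_rot'].T@o['force'])
im=save('wrist','w5.png')
```

```text
8.15 [ 0.6281 -0.162   0.1119] [ 0.6955 -0.3913 -1.056 ]
```

View pics/w5.png

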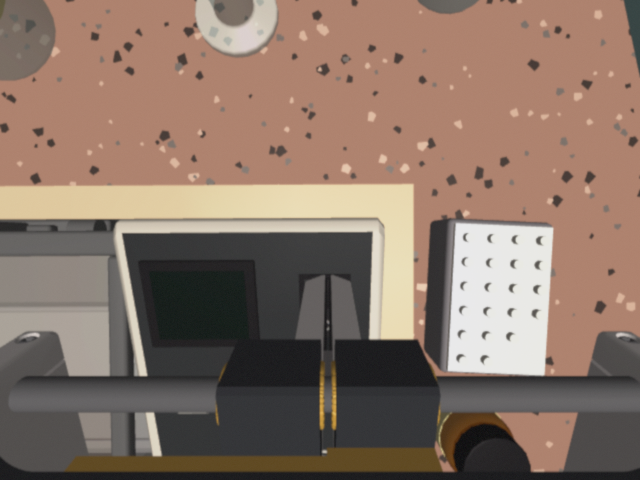

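Emit:
arm_command --plan "0 0 0.05 0 0 0;0 0 0.1 0 0 0;0 0 0.15 0 0 0;0 0 0.15 0 0 0"

```text
t: 8.7
tool_pos: [0.6285, -0.1621, 0.1109]
tool_rot: [[0.963, -0.078, 0.259], [-0.075, -0.997, -0.021], [0.259, 0.001, -0.966]]
force: [-10.8, 3.9, 18.9]
grip_width: 0.0004
```

Emit:
arm_command --plan "0 0 -0.5 0 0 0;-0.5 0 -1.5 0 0 0;-1.85 0 -2.7 0 0 0;-1.85 0 -2.7 0 0 0;-1.85 0 -2.7 0 0 0"

```text
t: 9.32
tool_pos: [0.5667, -0.1573, 0.1606]
tool_rot: [[0.963, -0.079, 0.258], [-0.076, -0.997, -0.021], [0.259, 0.0, -0.966]]
force: [0.5, 0.1, -0.2]
grip_width: 0.0005
```

Run:
```python
from h import *
np.set_printoptions(precision=4,suppress=True)
o=env.get_obs(); print(o['t'],o['tool_pos'],o['force'])
im=save('wrist','w6.png')
a=cv2.imread('pics/w4.png')[150:260,260:400];b=cv2.imread('pics/w6.png')[150:260,260:400]
cv2.imwrite('pics/cmp.png',cv2.resize(np.hstack([a,b]),None,fx=2.8,fy=2.8,interpolation=2))
print(mark_of('wrist','rocker_line_end')[:1])
```

```text
9.325 [ 0.5667 -0.1573  0.1606] [ 0.5474  0.1398 -0.1522]
[{'position': [323.7, 190.8], 'conf': 0.85}]
```

View pics/cmp.png

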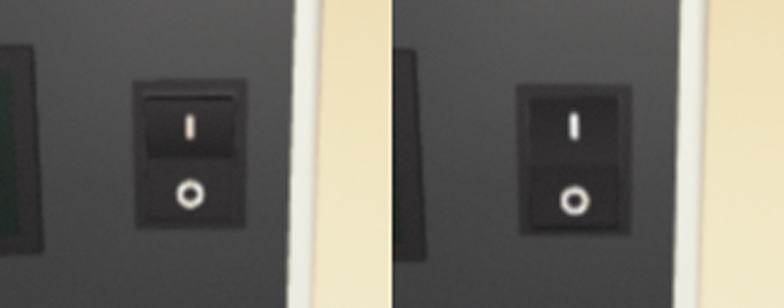

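Emit:
arm_command --plan "-3.5 -0.14 0 0 0 0;-3.5 -0.14 0 0 0 0;-3.5 -0.14 1 0 0 0;-3.5 -0.14 1.7 0 0 0;-3.5 -0.14 1.9 0 0 0;-3.5 -0.14 1.9 0 0 0"

```text
t: 10.18
tool_pos: [0.4949, -0.1477, 0.0918]
tool_rot: [[0.963, -0.078, 0.257], [-0.076, -0.997, -0.02], [0.258, -0.001, -0.966]]
force: [-0.1, 0.2, 0.1]
grip_width: 0.0005
```

Run:
```python
from h import *
np.set_printoptions(precision=4,suppress=True)
o=env.get_obs(); print(o['t'],o['tool_pos'],o['force'])
a=save('wrist','w7.png')
a=save('top','t7.png')[170:330,220:480,::-1]
b=save('scene','s7.png')[180:300,180:375,::-1]
cv2.imwrite('pics/c7.png',np.vstack([cv2.resize(a,(480,295),interpolation=2),cv2.resize(b,(480,295),interpolation=2)]))
```

```text
10.175 [ 0.4949 -0.1477  0.0918] [-0.0571  0.1708  0.1089]
```

View pics/w7.png

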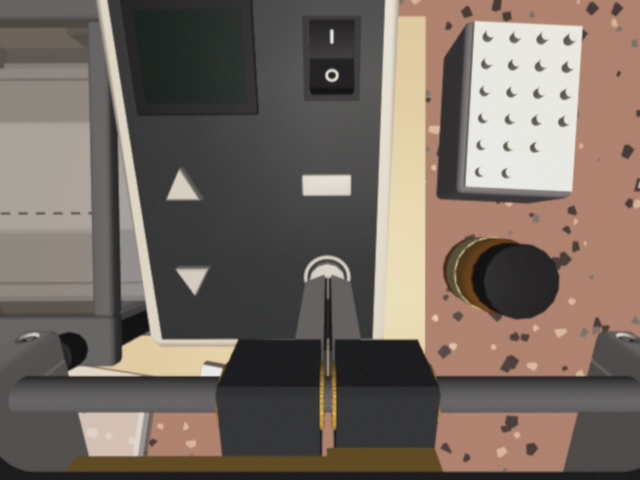

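View pics/c7.png

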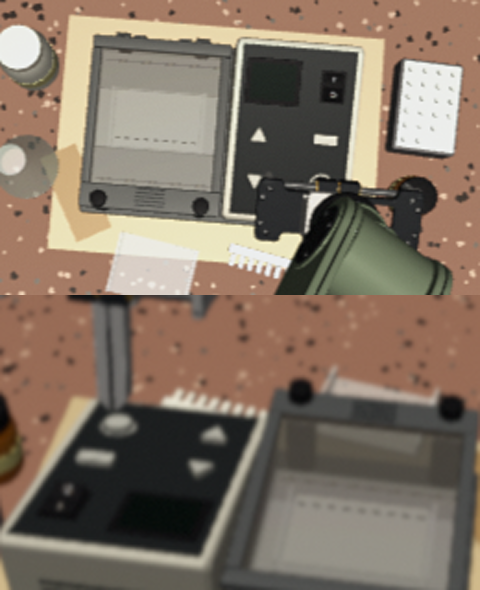

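Emit:
arm_command --plan "0.1 0 0.2 0 0 0;0.1 0 0.4 0 0 0;0.1 0 0.5 0 0 0;0.1 0 0.6 0 0 0;0.1 0 0.65 0 0 0;0.1 0 0.65 0 0 0"

```text
t: 11.08
tool_pos: [0.5012, -0.1483, 0.0772]
tool_rot: [[0.963, -0.078, 0.258], [-0.076, -0.997, -0.02], [0.258, -0.0, -0.966]]
force: [-1.6, 0.2, 2.9]
grip_width: 0.0005
```

Contact (about 3.3 N, key partly in). Press on to the stop.

Emit:
arm_command --plan "0.0 0 0.06 0 0 0;0 0 0.12 0 0 0;0 0 0.18 0 0 0;0 0 0.18 0 0 0;0 0 0.18 0 0 0"

```text
t: 11.7
tool_pos: [0.502, -0.1484, 0.0747]
tool_rot: [[0.963, -0.077, 0.257], [-0.075, -0.997, -0.02], [0.258, 0.0, -0.966]]
force: [-12.9, 3.1, 19.9]
grip_width: 0.0007
```

Emit:
arm_command --plan "0 0 -0.5 0 0 0;0 0 -2 0 0 0;0 0 -4 0 0 0;-1 0 -5 0 0 0;-1 0 -5 0 0 0;-1 0 -5 0 0 0;-1 0 -5 0 0 0"

```text
t: 12.58
tool_pos: [0.4461, -0.1437, 0.1858]
tool_rot: [[0.963, -0.078, 0.256], [-0.076, -0.997, -0.019], [0.257, -0.001, -0.966]]
force: [-0.6, 0.2, -0.5]
grip_width: 0.0005
```

Run:
```python
from h import *
np.set_printoptions(precision=4,suppress=True)
o=env.get_obs(); print(o['t'],o['tool_pos'],o['force'])
a=save('wrist','w8.png')
a=save('top','t8.png')[170:330,220:480,::-1]
b=save('scene','s8.png')[180:340,160:420,::-1]
cv2.imwrite('pics/c8.png',np.vstack([cv2.resize(a,(480,295),interpolation=2),cv2.resize(b,(480,295),interpolation=2)]))
```

```text
12.575 [ 0.4461 -0.1437  0.1858] [-0.5701  0.1978 -0.4823]
```

View pics/w8.png

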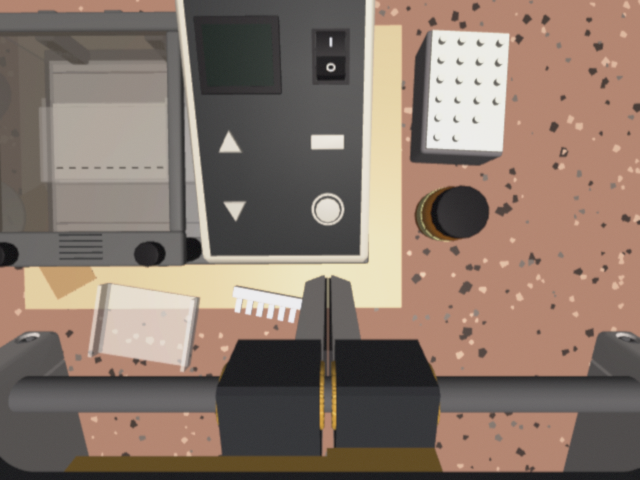

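View pics/c8.png

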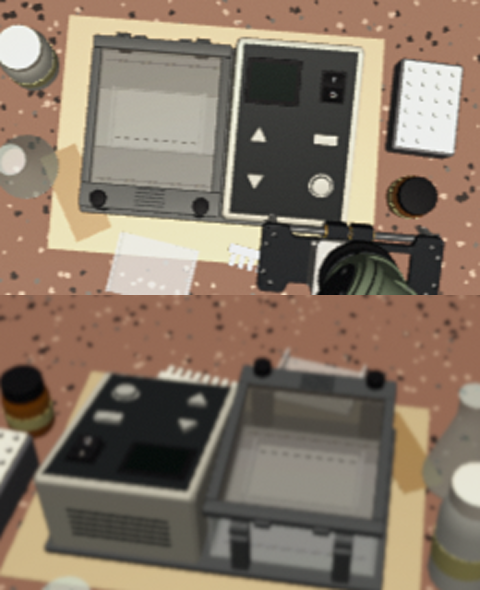

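Run:
```python
from h import *
print(ticket.close_job())
```

```text
the job is handed in; nothing more can be done
None
```

I did the three presses in the required order with closed fingers and handed the job in at about 12.7 s. The interface gives no joint values and no verdict, so the checks below rest on force, tool position and pictures.

1. **Lid:** I pressed it to a hard stop. The tool stood at z = 0.092 m, the shut height, with 22 N pushing back. It stayed down in every later picture.
2. **Rocker:** I pushed the line half square to the panel until it stopped hard at about 19–22 N. The before and after pictures show it changed from raised to flat, though they do not settle the exact angle.
3. **Start key:** I pressed it to its stop at about 24 N (4.8 N takes it fully in), then backed straight off.

In the last pictures the start key looks out again, the other three keys look untouched and the bystanders in view stand where they were. The tool is clear of everything, reading under 1 N. No check failed.

The one disagreement was early on: the trained network put the start key in the wrong place in the top view. I used the position I read from the picture instead.

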